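# Refit the sprung roller in the tube roller mixer

## Robot

A 7-joint arm with a two-finger parallel gripper is mounted at the origin on the work surface. World frame = base frame: x ahead of the robot, y to its left, z up, the work surface at z = 0. Lengths are in m, angles in rad, forces in N, time in s.
With the tool pointing down it reaches from about 0.4 to 0.875 m from the base axis. Payload 19.3 kg.
Tool frame: the origin (TCP) lies midway between the tips of the shut fingers; the grasp point (between the pads) lies 19 mm behind it; z points along the fingers, y is the direction in which the jaws open and shut (so a half turn about z gives the same grasp; the last joint's range is limited). The gripper opens to 85 mm and grips with 20 to 120 N. Pads are 22 mm wide; open, the fingers measure 114 mm over their backs; the gripper's body (76 mm by 85 mm) begins 54 mm behind the grasp point. The pads swing forward as they close: fully open they stand 13 mm farther back than shut.
Start: joints at [-1.27, 0.521, -0.036, 1.599, 0.021, 1.021, -0.113], TCP at [0.226, 0.583, 0.208] pointing down, gripper open.
Joint ranges: [-2.91, 2.91], [-0.3, 2.13], [-1.5, 1.42], [0.17, 2.43], [-1.26, 4.41], [0.16, 1.93], [-2.52, 2.52]. Speed limits (rad/s): [1.89, 1.89, 2.39, 2.39, 3.01, 3.01, 3.01].

## Interface

Orientations are given as [roll, pitch, yaw] about the fixed x, y, z axes, in that order (R = Rz(yaw) Ry(pitch) Rx(roll)).
In Python, from workcell import telemetry, cams, workorder gives the robot as it stands. The module is installed in compiled form; this text tells all that it offers.
- The arm moves only by the tool apply_moves, never from a script. Its argument "steps" is a list of rows, each a list of 4 numbers: the shift along the tool's x, y, z in cm, then the turn about the tool's z in rad. A call has exactly 10 rows; each row is the pose to reach, as a shift and turn from the pose commanded when the call began, along the tool's axes at that moment; what a row does not reach only later rows make up. A row lasts 1/12 s, in which the tool goes at most 41.7 mm and 7.16 degrees, less where a joint would pass 70% of its speed; a pose out of reach is approached as far as the arm can. A call with a gripper value outside its range is refused whole. "claw" is the closure, from 0 (fully open) to 1 (shut), set as the call begins (left out, the last holds). The fingers move at their own pace and stop on an object; "force" is the grip in N (left out, the last holds). Time passes only in rows, so rows that repeat a pose let the fingers close, or fill a call up. It gives the time, the measured TCP pose, the force and the opening at its end, in the units of the state.
- telemetry.observe(): the state, without advancing time (a new reading comes with each control period).
- cams.grab_frame(name): name is "scene" or "top" or "wrist"; returns a dict with "color" (420x560x3 uint8, red, green, blue), "mtx" (3x3 intrinsics, pixels), "eye" and "orientation" of the camera in the world; the wrist camera has in their place "T_tool_cam" (4x4, takes a point from camera to tool coordinates, whose origin is the TCP and whose axes are the flange's). Camera axes: x right, y down, z forward; pixel columns grow to the right and rows downward; lengths in m; the calibration is good to about 2 mm. A picture is of the moment at which its call begins: read the wrist's pose just before it. There is no depth.
- workorder.job_done(): hands the job in, once; it reports no verdict.
Trained networks look in the newest picture that a camera, given by its name, has taken for a name from the list of things; names that differ only in an ending like _2 or _b are one class to them, and where a whole thing is asked for, a point or a joint stands for the part that bears it (a point fixed in the world has none). Each returns a list of dicts, best first, with "score" (0 to 1); they miss things now and then, are a little off and sometimes report something else, mostly with a low value. They report only what shows in the picture. A call takes as long as a camera call. They do not tell look-alikes from the thing itself.
- cams.find_in(camera, name): "box" ([left, top, width, height] in pixels, round what is visible of it).
- cams.pinpoint(camera, name): "uv" ([column, row] in pixels: a listed point, or the origin of a listed thing).
The state is a dict: "clock": time; "qpos": joint angles; "qd": joint speeds; "joint_efforts": joint torques, N m; "position": TCP position; "tool_rot": TCP orientation; "force": force on the tool from outside, world axes, zero at the start; "moment": the same for the moment, N m; "grip_width": finger opening in m.
Only numpy, scipy, OpenCV 4.12 (cv2) and the standard library are available. Lean on these libraries where they do the work, as an engineer would, in place of code of your own. Each camera call takes 0.05 s, during which the arm holds its last target. There are 200 camera calls.

## Task

Take the loose roller out of its cradle and fit it in the empty place on the near side of the tube roller mixer: the sprung plunger end in the cup of the tall drive housing, the fixed pin in the cup of the low end bracket, held there by its own spring, and let go of it. Compress the spring only as far as needed, never forcing the roller against the machine (stay under 25 N), and leave the other things on the bench where they are.

Things in the scene. Friction and masses are not known exactly. Their poses are not given: they have to be found in the camera images.
- mixer: White bench-top tube roller mixer, fixed; own z up, own y runs from the end brackets towards the tall white drive housing (top 135 mm above the bench). Origin: middle of its underside. A like roller, 28 mm thick, is already fitted in the far place (axis at own x +40 mm, 85 mm above the bench); the front place, nearer the robot (own x -40 mm), is empty.
- front_place (a point): Nominal middle of the empty front place, on its axis, 85 mm above the bench; axes as the mixer's. Low bracket, rail and drive plate of this place are one sliding frame, which stands anywhere from 16 mm towards the bracket to 16 mm towards the drive along the mixer's y, not measured: find it by feel. It does not give under 25 N. The rail below is 41 mm above the bench.
- drive_face (a point): Nominal centre of the drive cup's mouth, 77.5 mm from front_place towards the drive; the true one is up to 16 mm off along the mixer's y with the frame, exact in height and sideways. Cup: round blind hole in a steel plate, 14 mm wide, 7 mm deep, facing the bracket. Above the cup the plate (44 mm wide, 12 mm thick) is flat to 45 mm above this point.
- bracket_cup (a point): Nominal centre of the bracket cup's mouth, 77.5 mm from front_place away from the drive; it moves with the frame, always 155 mm from the drive cup's mouth. Round blind hole, 13 mm wide, 7 mm deep, facing the drive. The aluminium bracket is 44 mm wide, 12 mm thick, and its top is 12 mm above this point: a level roller can come in over it (barrel 14 mm in radius).
- cradle: Grey cradle, fixed, base 90 x 140 x 12 mm, with two V rests at own y +-52 mm that carry the roller level, its axis 52 mm above the bench, along the cradle's own y. Origin: middle of its underside. Between the rests the roller is free on both sides.
- roller_center (a point): Centre of the loose roller: pale grey rubber barrel 28 mm thick, 130 mm long (0.19 to 0.32 kg), lying along its own y axis, with the sprung plunger at its +y end and the fixed pin at -y. It may be turned about its own y axis, so its x and z axes mean nothing.
- pin_tip (a point): End of the roller's fixed steel pin, 8 mm thick, flat-ended, at own y -80 mm from the roller's centre.
- plunger_tip (a point): End of the roller's sprung steel plunger, 10 mm thick, polished, round-ended; when free at own y +91 mm from the roller's centre, so that the roller is 171 mm from tip to tip. Fitted, with both tips on the floors of their cups, the plunger stays pushed in by 2 mm.
- plunger_root (a point): On the roller's axis at the end of the barrel (own y +65 mm, bright steel collar), where the plunger comes out. It pushes in up to 20 mm against a spring: 0.8 N to start plus 0.4 N per mm (7.2 N at 16 mm, 8.8 N at 20 mm), then bottoms hard. With its tip on the flat of the drive plate, the pin clears the bracket's face only when it is in by more than 16 mm.
- sample_jar: Bystander: small white capped jar, 34 mm wide, 60 mm tall, standing between the mixer and the cradle; leave it alone. Origin: middle of its underside.
- beaker: Bystander: glass beaker, 70 mm wide, 90 mm tall; leave it alone. Origin: middle of its underside.
- reagent: Bystander: amber glass bottle, 72 mm wide, 150 mm tall; leave it alone. Origin: middle of its underside.
- wide_jar: Bystander: white jar with a wide cap, 68 mm wide, 85 mm tall; leave it alone. Origin: middle of its underside.
- screwdriver: Bystander: screwdriver with a wooden handle, lying on the bench on the robot's side; leave it alone. Origin: middle of its underside (its own x axis runs along it).
- dish: Bystander: white evaporating dish, 90 mm wide, 30 mm tall; leave it alone. Origin: middle of its underside.
- crucible: Bystander: white crucible, 48 mm wide, 40 mm tall; leave it alone. Origin: middle of its underside.
There are look-alikes about, which are no part of the job. Leave any green look-alike of the part that bears roller_center alone. Several things look just like the cradle: the one meant starts farthest from the robot's base.

How it is judged:
On the way, in this order (a step that is already met when the one before it is completed fails the run):
1. the roller is lifted out of the cradle (z of roller_center in the frame of cradle above 0.085 m), for 0.1 s.
2. the roller is between the end plates, its plunger pushed in by 8 mm or more (distance between plunger_tip and pin_tip below 0.163 m and horizontal distance between roller_center and front_place below 0.04 m and height (world z) of plunger_tip below 0.13 m), for 0.1 s.
At the end, for the whole second after the job is handed in: The roller is let go and at rest, held by its spring, plunger in the drive cup and pin in the bracket cup: both tips within 5 mm of the cups' axis sideways and in height, and at least 165.5 mm apart (169 mm when fully home, 162 mm or less with only one tip in its cup) (x of plunger_tip in the frame of mixer between -0.045 and -0.035 m and z of plunger_tip in the frame of mixer between 0.08 and 0.09 m and x of pin_tip in the frame of mixer between -0.045 and -0.035 m and z of pin_tip in the frame of mixer between 0.08 and 0.09 m and y of roller_center in the frame of mixer between -0.0275 and 0.0185 m and y of plunger_tip in the frame of mixer above 0.05 m and distance between plunger_tip and pin_tip between 0.1655 and 0.1706 m and linear speed of roller below 0.02 m/s and angular speed of roller below 0.5 rad/s); the robot touches nothing.
It fails at once if the roller or its plunger is forced against the mixer with more than 25 N (contact force between roller and mixer above 25 N).
It fails at once if the gripper or arm presses on the mixer with more than 25 N (contact force between any of the arm, the fingers and mixer above 25 N).
It fails at once if a bystander is moved more than 25 mm (distance of any of sample_jar, beaker, reagent, wide_jar, screwdriver, dish, crucible from where it was at the start of the episode above 0.025 m).
It also fails if it takes over 58 s, if anything falls off the work surface, if the arm or the gripper's body presses on something with over 40 N, if the wrist force passes 120 N, or if a joint passes its speed limit or range.

## Working session

There is one attempt and no reset: what is moved stays moved. The work goes in short steps, Python scripts to look and compute and a tool call to move; the robot and the scene stay as the last step left them, time stands still between calls to the robot, and variables do not carry over. Pictures are saved under pics/ and viewed, about 8 in all and at most 12, crops included, and the job is handed in when it is done.

Besides the shell and the picture viewer there is one more tool, called after "Request:" as name([rows], argument=value, ...), one row to a line, values as JSON. apply_moves: Moves the arm, as the interface text tells. Its arguments: {"type":"object","properties":{"steps":{"type":"array"},"claw":{"type":"number"},"force":{"type":"number"}},"required":["steps"]}

```bash
mkdir -p pics; cat > h.py <<'E'
import numpy as np, cv2
from workcell import telemetry, cams, workorder
from scipy.spatial.transform import Rotation as R
def rot(o):
    o=np.array(o,float)
    if o.shape==(3,3): return o
    return R.from_euler('xyz',o).as_matrix() if o.size==3 else R.from_quat(o).as_matrix()
def pose(f,st=None):
    if 'eye' in f: return np.array(f['eye']),rot(f['orientation'])
    T=np.array(f['T_tool_cam']); Rt=rot(st['tool_rot']); return np.array(st['position'])+Rt@T[:3,3],Rt@T[:3,:3]
def ray(f,uv,st=None):
    e,C=pose(f,st); d=C@np.linalg.inv(np.array(f['mtx']))@np.array([uv[0],uv[1],1.]); return e,d
def atz(f,uv,z,st=None):
    e,d=ray(f,uv,st); return e+d*(z-e[2])/d[2]
def proj(f,p,st=None):
    e,C=pose(f,st); q=np.array(f['mtx'])@(C.T@(np.array(p)-e)); return q[:2]/q[2]
def save(f,n): cv2.imwrite('pics/'+n,f['color'][:,:,::-1])
E
python3 - <<'E'
from h import *
s=telemetry.observe(); print(s)
Z=dict(mixer=0,front_place=.085,drive_face=.085,bracket_cup=.085,cradle=0,roller_center=.052,pin_tip=.052,plunger_tip=.052,plunger_root=.052,sample_jar=0,beaker=0,reagent=0,wide_jar=0,screwdriver=0)
F={}
for c in('top','scene'):
    f=cams.grab_frame(c); F[c]=f; save(f,c+'1.png'); print(c,f['eye'],f['orientation'],f['mtx'])
    for n,z in Z.items():
        for r in cams.pinpoint(c,n)[:4]: print(c,n,round(r['score'],2),np.round(r['uv']),np.round(atz(f,r['uv'],z),3))
cv2.imwrite('pics/both1.png',cv2.resize(np.hstack([F['top']['color'],F['scene']['color']]),(800,300))[:,:,::-1])
E
```

```text
{'clock': 0.0, 'qpos': array([-1.2702128 ,  0.52200967, -0.03633343,  1.59999836,  0.02118863,
        1.021085  , -0.11280958]), 'qd': array([ 0.00160598,  0.00021523,  0.00259435,  0.00033067,  0.00123378,
       -0.00144696, -0.00134973]), 'joint_efforts': array([-2.26238262e-03, -9.27099752e+01,  1.97868124e+00, -3.69929087e+01,
        1.76414702e-02,  8.11348145e-03,  3.85943770e-05]), 'position': array([0.22636598, 0.5821837 , 0.20753183]), 'tool_rot': array([-3.14047876e+00,  6.64165599e-05,  2.77078872e+00]), 'force': array([-1.18877419,  0.33873925,  0.79389273]), 'moment': array([-0.03663929, -0.01567973, -0.0134087 ]), 'grip_width': 0.08575105545452104}
top [0.46014281 0.01953186 1.34433119] [-3.07910017 -0.02728962 -1.5410257 ] [[423.77154606   0.         288.35515416]
 [  0.         423.77154606 204.47892767]
 [  0.           0.           1.        ]]
top mixer 0.66 [230. 198.] [0.561 0.172 0.   ]
top mixer 0.43 [370. 204.] [ 0.555 -0.275  0.   ]
top front_place 0.82 [229. 208.] [0.522 0.163 0.085]
top drive_face 0.68 [203. 219.] [0.488 0.238 0.085]
top bracket_cup 0.78
[... 1698 characters left out ...]
 0.77 [183. 184.] [ 0.549 -0.273  0.052]
scene pin_tip 0.69 [242. 160.] [ 0.402 -0.174  0.052]
scene plunger_tip 0.49 [246. 192.] [ 0.492 -0.111  0.052]
scene plunger_root 0.91 [252. 126.] [ 0.285 -0.209  0.052]
scene plunger_root 0.87 [237. 193.] [ 0.506 -0.131  0.052]
scene plunger_root 0.44 [330. 356.] [0.781 0.267 0.052]
scene sample_jar 0.78 [279. 254.] [0.589 0.039 0.   ]
scene beaker 0.94 [248. 317.] [0.773 0.052 0.   ]
scene reagent 0.94 [170. 273.] [ 0.767 -0.181 -0.   ]
scene reagent 0.41 [369. 243.] [0.452 0.232 0.   ]
scene wide_jar 0.67 [333. 354.] [0.759 0.269 0.   ]
scene wide_jar 0.43 [159. 155.] [ 0.468 -0.423  0.   ]
scene screwdriver 0.63 [294. 179.] [ 0.362 -0.033  0.   ]
```

```bash
python3 - <<'E'
import cv2,numpy as np
a=cv2.imread('pics/top1.png'); b=cv2.imread('pics/scene1.png')
cv2.imwrite('pics/c1.png',np.hstack([cv2.resize(a[110:330,150:420],None,fx=1.48,fy=1.48),cv2.resize(b[80:380,130:400],None,fx=1.08,fy=1.08)]) if 0 else cv2.resize(a[100:340,130:450],(800,600),interpolation=cv2.INTER_CUBIC))
cv2.imwrite('pics/c2.png',cv2.resize(b[80:380,110:450],(680,600),interpolation=cv2.INTER_CUBIC))
E
```

```text
(no output)
```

View pics/c1.png

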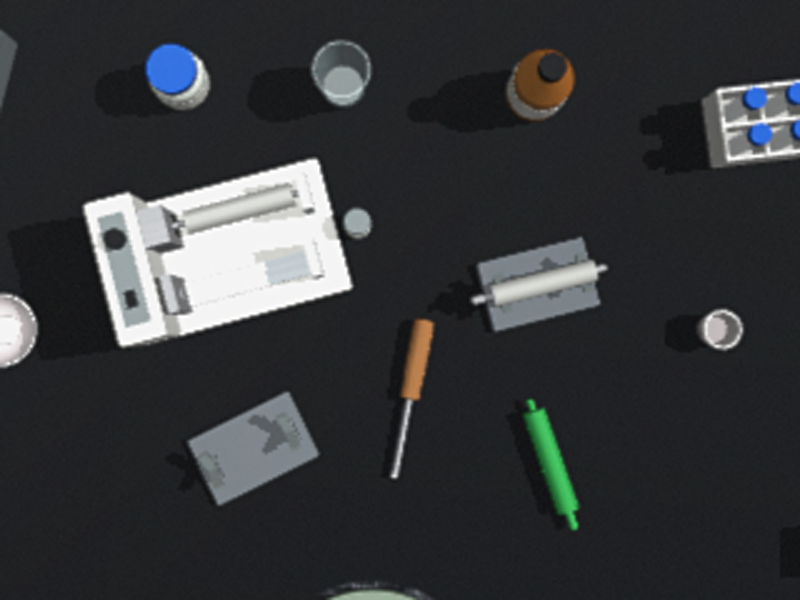

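View pics/c2.png

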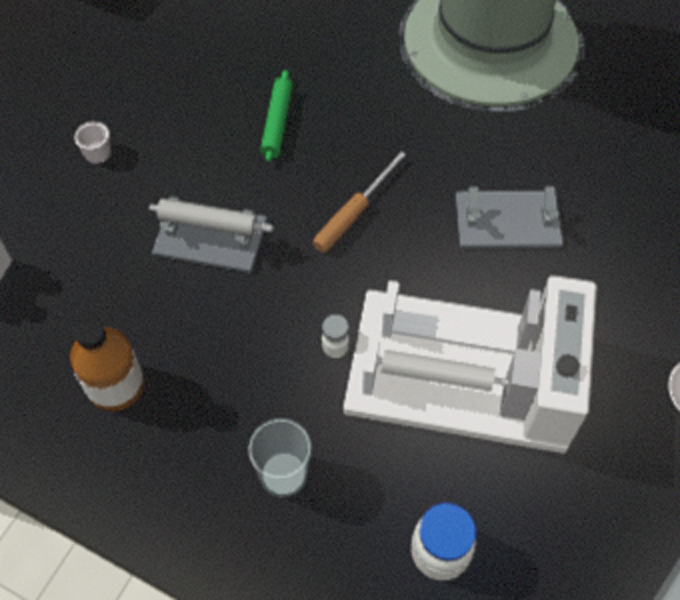

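The top view shows two grey cradles. The empty one is near the robot at top px (231,279), and the far one is at px (345,212).

Candidates for the roller:
- **Grey roller in the far cradle**, px (345,212): this is the one I want. Its plunger end is at px (316,219), facing the mixer.
- **Green look-alike**, px (349,283): leave it alone.
- **Roller fitted in the mixer**, px (226,183): leave it alone.

I'm moving over the mixer first for a wrist view, then on to the roller.

Request:
apply_moves([
  [-42.7, -28.9, -9, 0.886],
  [-42.7, -28.9, -9, 0.886],
  [-42.7, -28.9, -9, 0.886],
  [-42.7, -28.9, -9, 0.886],
  [-42.7, -28.9, -9, 0.886],
  [-42.7, -28.9, -9, 0.886],
  [-42.7, -28.9, -9, 0.886],
  [-42.7, -28.9, -9, 0.886],
  [-42.7, -28.9, -9, 0.886],
  [-42.7, -28.9, -9, 0.886],
], claw=0)

```text
clock: 2.33
position: [0.4607, 0.2432, 0.2804]
tool_rot: [3.141, -0.0, 1.885]
force: [0.5, 0.3, 0.7]
grip_width: 0.0852
```

```bash
cat >> h.py <<'E'
def go(p,yaw,st):
    "tool shift (cm) and turn to reach world TCP p, yaw"
    d=rot(st['tool_rot']).T@(np.array(p)-np.array(st['position']))
    t=-(yaw-st['tool_rot'][2]); t=(t+np.pi)%(2*np.pi)-np.pi
    return np.round(d*100,2),round(t,4)
E
python3 - <<'E'
from h import *
s=telemetry.observe(); f=cams.grab_frame('wrist'); save(f,'w1.png'); print(s['position'],s['clock'],np.round(f['T_tool_cam'],3).tolist(),f['mtx'])
for n,z in dict(front_place=.085,drive_face=.085,bracket_cup=.085,mixer=0).items():
    for r in cams.pinpoint('wrist',n)[:2]: print(n,round(r['score'],2),np.round(r['uv']),np.round(atz(f,r['uv'],z,s),4))
print(go([.526,-.192,.2],1.885,s))
E
```

```text
[0.46068728 0.2431873  0.28042364] 2.3333 [[-0.0, -0.962, -0.274, 0.069], [1.0, -0.0, 0.0, -0.001], [-0.001, -0.274, 0.962, -0.166], [0.0, 0.0, 0.0, 1.0]] [[306.35386568   0.         275.38293224]
 [  0.         306.35386568 203.62404695]
 [  0.           0.           1.        ]]
front_place 0.95 [297. 251.] [0.5169 0.159  0.085 ]
drive_face 0.84 [298. 194.] [0.4928 0.2304 0.085 ]
bracket_cup 0.78 [295. 305.] [0.5397 0.0835 0.085 ]
mixer 0.83 [320. 231.] [0.5587 0.1674 0.    ]
mixer 0.2 [296. 306.] [0.567  0.0291 0.    ]
(array([-43.41,  -7.24,   8.02]), np.float64(-0.0001))
```

View pics/w1.png

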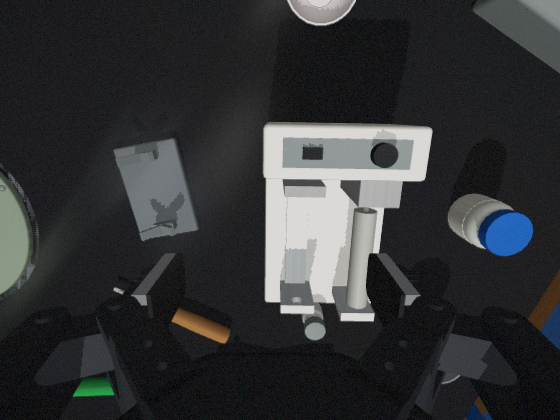

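The wrist view shows the mixer nearly upright in the picture. The empty place runs from the drive plate at px (305,190) to the bracket at (295,300). The detected points match: front_place (0.517,0.159), and the two cups are 154 mm apart. Next I go over the roller.

Request:
apply_moves([
  [-43.4, -7.2, 8, 0],
  [-43.4, -7.2, 8, 0],
  [-43.4, -7.2, 8, 0],
  [-43.4, -7.2, 8, 0],
  [-43.4, -7.2, 8, 0],
  [-43.4, -7.2, 8, 0],
  [-43.4, -7.2, 8, 0],
  [-43.4, -7.2, 8, 0],
  [-43.4, -7.2, 8, 0],
  [-43.4, -7.2, 8, 0],
])

```text
clock: 3.42
position: [0.5213, -0.1608, 0.2046]
tool_rot: [3.142, -0.001, 1.887]
force: [1.7, 1.0, -0.6]
grip_width: 0.0856
```

```bash
python3 - <<'E'
from h import *
s=telemetry.observe(); f=cams.grab_frame('wrist'); save(f,'w2.png'); print(s['position'],s['tool_rot'],s['clock'])
P={}
for n in ('roller_center','pin_tip','plunger_tip','plunger_root'):
    for r in cams.pinpoint('wrist',n)[:2]: print(n,round(r['score'],2),np.round(r['uv']),np.round(atz(f,r['uv'],.052,s),4))
# mixer yaw from w1 edges
g=cv2.imread('pics/w1.png',0); L=cv2.createLineSegmentDetector().detect(g)[0][:,0]
s1=dict(position=[.46068728,.2431873,.28042364],tool_rot=[3.141,0,1.885])
for l in L:
    if np.hypot(l[2]-l[0],l[3]-l[1])>50 and 255<l[0]<440 and 115<min(l[1],l[3]) and max(l[1],l[3])<320:
        z=.135 if max(l[1],l[3])<185 else .02
        a,b=atz(f,l[:2],z,s1),atz(f,l[2:],z,s1); d=b-a
        print(np.round(l),'ang',round(np.degrees(np.arctan2(d[1],d[0]))%90,2))
E
```

```text
[ 0.52132606 -0.16078689  0.20460721] [ 3.14152881e+00 -5.97024495e-04  1.88740566e+00] 3.4167
roller_center 0.89 [ 83. 168.] [ 0.3238 -0.207   0.052 ]
roller_center 0.55 [265. 210.] [ 0.5193 -0.1921  0.052 ]
pin_tip 0.77 [263. 282.] [ 0.5429 -0.276   0.052 ]
pin_tip 0.56 [150. 160.] [ 0.3896 -0.1773  0.052 ]
plunger_tip 0.51 [  2. 166.] [ 0.2434 -0.2318  0.052 ]
plunger_tip 0.48 [268. 128.] [ 0.4962 -0.1084  0.052 ]
plunger_root 0.92 [ 26. 166.] [ 0.267  -0.2244  0.052 ]
plunger_root 0.7 [270. 153.] [ 0.5056 -0.1318  0.052 ]
[341. 179. 422. 181.] ang 16.93
[265. 178. 264. 299.] ang 17.0
[429. 126. 267. 123.] ang 16.88
[346. 284. 353. 208.] ang 16.95
[420. 295. 386. 253.] ang 58.16
[373. 169. 283. 167.] ang 17.02
[283. 137. 369. 138.] ang 16.96
[358. 213. 349. 305.] ang 17.12
```

View pics/w2.png

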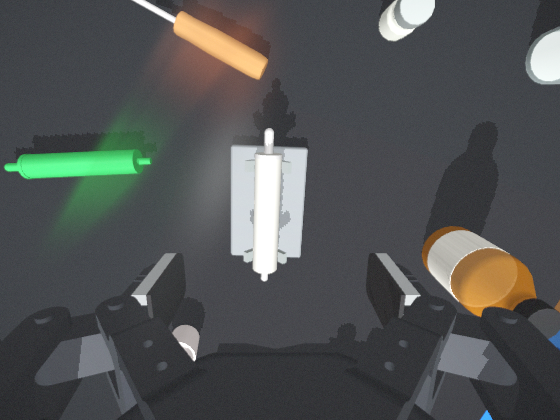

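The grey roller lies in the far cradle at px (266,210), with its plunger up at (268,130) and its pin at (264,278). The green look-alike is off to the left at (83,165). I'll refine the roller's yaw and lateral position from its barrel edges.

```bash
python3 - <<'E'
from h import *
s=telemetry.observe(); f=cams.grab_frame('wrist'); print(s['position'],s['tool_rot'][2],s['clock'],s['force'])
g=cv2.cvtColor(f['color'],cv2.COLOR_RGB2GRAY); L=cv2.createLineSegmentDetector().detect(g)[0][:,0]
for l in L:
    if np.hypot(l[2]-l[0],l[3]-l[1])>30 and 225<min(l[0],l[2]) and max(l[0],l[2])<315 and 115<min(l[1],l[3]) and max(l[1],l[3])<330:
        a,b=atz(f,l[:2],.052,s),atz(f,l[2:],.052,s); d=b-a
        print(np.round(l),'ang',round(np.degrees(np.arctan2(d[1],d[0]))%180,2),np.round(a,4),np.round(b,4))
for n in ('roller_center','pin_tip','plunger_tip','plunger_root','cradle'):
    for r in cams.pinpoint('wrist',n)[:3]:
        if 220<r['uv'][0]<320: print(n,round(r['score'],2),np.round(r['uv']),np.round(atz(f,r['uv'],0 if n=='cradle' else .052,s),4))
print(go([.521,-.195,.036],1.85,s))
E
```

```text
[ 0.52116552 -0.15913039  0.2047999 ] 1.8860893766539477 3.6667 [ 0.26661283  0.10122487 -0.83762365]
[256. 158. 253. 271.] ang 105.24 [ 0.4935 -0.1394  0.052 ] [ 0.5276 -0.2646  0.052 ]
[300. 257. 307. 152.] ang 105.82 [ 0.5731 -0.2312  0.052 ] [ 0.5408 -0.1171  0.052 ]
[275. 272. 279. 158.] ang 106.13 [ 0.5522 -0.2581  0.052 ] [ 0.5158 -0.1321  0.052 ]
[231. 148. 230. 254.] ang 105.7 [ 0.4652 -0.1379  0.052 ] [ 0.4975 -0.2528  0.052 ]
[308. 149. 274. 148.] ang 14.77 [ 0.5415 -0.1144  0.052 ] [ 0.5078 -0.1233  0.052 ]
[262. 147. 232. 147.] ang 16.55 [ 0.4956 -0.1271  0.052 ] [ 0.466  -0.1359  0.052 ]
roller_center 0.94 [267. 217.] [ 0.5237 -0.1976  0.052 ]
pin_tip 0.66 [262. 282.] [ 0.5424 -0.2748  0.052 ]
plunger_tip 0.56 [268. 155.] [ 0.5037 -0.1329  0.052 ]
plunger_tip 0.51 [269. 130.] [ 0.4972 -0.1089  0.052 ]
plunger_root 0.72 [271. 155.] [ 0.5069 -0.1314  0.052 ]
cradle 0.77 [266. 205.] [ 0.5212 -0.1992  0.    ]
(array([-3.42, -1.12, 16.88]), np.float64(0.0361))
```

Request:
apply_moves([
  [-3.7, -1.15, 5, 0.041],
  [-3.7, -1.15, 9, 0.041],
  [-3.7, -1.15, 12, 0.041],
  [-3.7, -1.15, 15, 0.041],
  [-3.7, -1.15, 17.3, 0.041],
  [-3.7, -1.15, 17.3, 0.041],
  [-3.7, -1.15, 17.3, 0.041],
  [-3.7, -1.15, 17.3, 0.041],
  [-3.7, -1.15, 17.3, 0.041],
  [-3.7, -1.15, 17.3, 0.041],
])

```text
clock: 4.8
position: [0.5225, -0.1993, 0.0339]
tool_rot: [3.139, 0.001, 1.844]
force: [-0.8, -0.2, 0.1]
grip_width: 0.0856
```

Request:
apply_moves([
  [0, 0, 0, 0],
  [0, 0, 0, 0],
  [0, 0, 0, 0],
  [0, 0, 0, 0],
  [0, 0, 0, 0],
  [0, 0, 0, 0],
  [0, 0, 0, 0],
  [0, 0, 0, 0],
  [0, 0, 0, 0],
  [0, 0, 0, 0],
], claw=1, force=60)

```text
clock: 5.63
position: [0.5229, -0.199, 0.0328]
tool_rot: [3.139, 0.001, 1.844]
force: [3.8, 3.5, 7.2]
grip_width: 0.0226
```

```bash
python3 - <<'E'
from h import *
s=telemetry.observe(); f=cams.grab_frame('wrist'); save(f,'w3.png'); print({k:np.round(s[k],4) for k in('clock','position','tool_rot','force','moment','grip_width')})
E
```

```text
{'clock': np.float64(5.6333), 'position': array([ 0.5229, -0.199 ,  0.0328]), 'tool_rot': array([3.1392e+00, 8.0000e-04, 1.8443e+00]), 'force': array([3.8397, 3.523 , 7.1565]), 'moment': array([ 0.5841, -1.0911,  0.0436]), 'grip_width': np.float64(0.0226)}
```

View pics/w3.png

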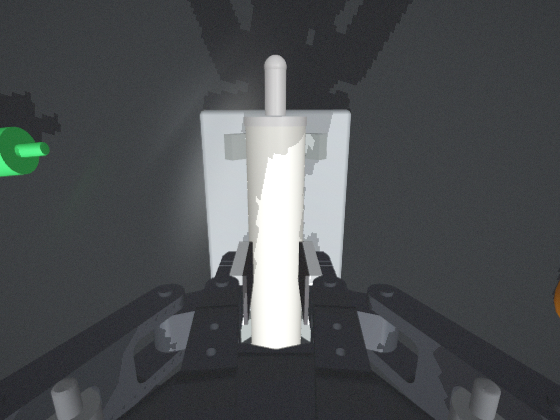

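The fingers are on both sides of the barrel and the roller is in line with the tool: plunger tip at px (275,65), collar at (275,120). The opening reads 22.6 mm, a bit under the 28 mm barrel, so I'll lift and check the hold.

Request:
apply_moves([
  [0, 0, -1, 0],
  [0, 0, -2, 0],
  [0, 0, -4, 0],
  [0, 0, -6, 0],
  [0, 0, -8, 0],
  [0, 0, -10, 0],
  [0, 0, -12, 0],
  [0, 0, -12, 0],
  [0, 0, -12, 0],
  [0, 0, -12, 0],
])

```text
clock: 6.52
position: [0.5211, -0.199, 0.1519]
tool_rot: [-3.141, -0.0, 1.844]
force: [-0.8, 0.2, -2.5]
grip_width: 0.0226
```

```bash
cat > m.py <<'E'
from h import *
s=telemetry.observe(); f=cams.grab_frame('wrist'); save(f,'w4.png'); print({k:np.round(s[k],4) for k in('clock','position','tool_rot','force','moment','grip_width')})
T=np.array(f['T_tool_cam']);K=np.array(f['mtx'])
# roller in tool frame: x-z assuming depth plane tool z=-0.019
for n in ('pin_tip','plunger_tip','plunger_root','roller_center'):
    for r in cams.pinpoint('wrist',n)[:2]:
        d=T[:3,:3]@np.linalg.inv(K)@[*r['uv'],1]; o=T[:3,3]
        print(n,round(r['score'],2),np.round(r['uv'],1),[np.round((o+d*(zz-o[2])/d[2])*1000,1).tolist() for zz in(-.016,-.019,-.022,-.027)])
E
python3 m.py
```

```text
{'clock': np.float64(6.5167), 'position': array([ 0.5211, -0.199 ,  0.1519]), 'tool_rot': array([-3.1411e+00, -4.0000e-04,  1.8438e+00]), 'force': array([-0.8025,  0.2466, -2.4981]), 'moment': array([-0.0513,  0.014 ,  0.0199]), 'grip_width': np.float64(0.0226)}
pin_tip 0.58 [135.4 137.8] [[59.0, -67.7, -16.0], [59.2, -66.3, -19.0], [59.4, -65.0, -22.0], [59.7, -62.7, -27.0]]
plunger_tip 0.75 [275.4  54.7] [[95.4, -0.5, -16.0], [94.9, -0.5, -19.0], [94.3, -0.5, -22.0], [93.5, -0.5, -27.0]]
plunger_root 0.55 [275.  117.9] [[68.2, -0.7, -16.0], [68.2, -0.7, -19.0], [68.2, -0.7, -22.0], [68.2, -0.7, -27.0]]
roller_center 0.75 [276.  247.8] [[1.7, -0.2, -16.0], [3.1, -0.2, -19.0], [4.4, -0.2, -22.0], [6.7, -0.2, -27.0]]
roller_center 0.62 [ 53.9 142.5] [[56.8, -107.2, -16.0], [57.0, -105.1, -19.0], [57.3, -102.9, -22.0], [57.7, -99.4, -27.0]]
```

View pics/w4.png

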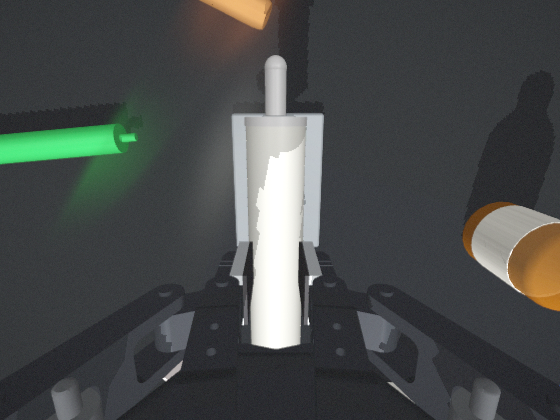

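The roller is lifted and level in the grip. Its collar is at px (275,118) and its plunger tip at (275,55), and the centre sits about 3 mm ahead of the TCP. I carry it over the front place.

```bash
python3 - <<'E'
from h import *
s=telemetry.observe(); print(s['position'],s['tool_rot'],go([.5263,.1304,.14],1.8675,s))
E
```

```text
[ 0.52111612 -0.19920872  0.15156393] [-3.14042937e+00 -4.31584667e-04  1.84357132e+00] (array([31.6 ,  9.38,  1.16]), np.float64(-0.0239))
```

Request:
apply_moves([
  [31.6, 9.4, 1.2, -0.024],
  [31.6, 9.4, 1.2, -0.024],
  [31.6, 9.4, 1.2, -0.024],
  [31.6, 9.4, 1.2, -0.024],
  [31.6, 9.4, 1.2, -0.024],
  [31.6, 9.4, 1.2, -0.024],
  [31.6, 9.4, 1.2, -0.024],
  [31.6, 9.4, 1.2, -0.024],
  [31.6, 9.4, 1.2, -0.024],
  [31.6, 9.4, 1.2, -0.024],
])

```text
clock: 7.6
position: [0.5263, 0.1328, 0.1395]
tool_rot: [-3.141, -0.0, 1.872]
force: [-0.6, -0.5, -3.2]
grip_width: 0.0225
```

```bash
sed -i 's/w4.png/w5.png/' m.py; cat >> m.py <<'E'
C=R.from_euler('z',107-90,degrees=True).as_matrix()
for n in ('drive_face','front_place'):
    for r in cams.pinpoint('wrist',n)[:2]: p=atz(f,r['uv'],.085,s); print(n,round(r['score'],2),np.round(r['uv'],1),np.round(p,4),'mixaxes',np.round(C.T@p,4))
print('tcp mixaxes',C.T@s['position'])
g=cv2.cvtColor(f['color'],cv2.COLOR_RGB2GRAY); L=cv2.createLineSegmentDetector().detect(g)[0][:,0]
print(np.round([l for l in L if np.hypot(l[2]-l[0],l[3]-l[1])>18 and 180<l[0]<400 and max(l[1],l[3])<250],1))
E
python3 m.py
```

```text
{'clock': np.float64(7.6), 'position': array([0.5263, 0.1328, 0.1395]), 'tool_rot': array([-3.1406e+00, -1.0000e-04,  1.8718e+00]), 'force': array([-0.554 , -0.5394, -3.1772]), 'moment': array([-0.1368, -0.0248, -0.0045]), 'grip_width': np.float64(0.0225)}
pin_tip 0.69 [314.5 163.6] [[46.6, 18.7, -16.0], [47.0, 18.3, -19.0], [47.5, 17.9, -22.0], [48.2, 17.3, -27.0]]
plunger_tip 0.79 [273.5  57.7] [[94.2, -1.3, -16.0], [93.7, -1.3, -19.0], [93.2, -1.3, -22.0], [92.3, -1.3, -27.0]]
plunger_root 0.94 [273.4 116.4] [[68.9, -1.4, -16.0], [68.9, -1.4, -19.0], [68.9, -1.4, -22.0], [68.9, -1.4, -27.0]]
roller_center 0.75 [279.5 247.7] [[1.8, 1.7, -16.0], [3.1, 1.6, -19.0], [4.5, 1.6, -22.0], [6.7, 1.5, -27.0]]
roller_center 0.59 [275.1  54.7] [[95.4, -0.6, -16.0], [94.9, -0.6, -19.0], [94.4, -0.6, -22.0], [93.5, -0.6, -27.0]]
drive_face 0.97 [276.6  64.3] [0.4963 0.2303 0.085 ] mixaxes [0.542  0.0752 0.085 ]
tcp mixaxes [ 0.54211871 -0.02691818  0.13952295]
[[3.472e+02 7.320e+01 3.499e+02 3.320e+01]
 [2.224e+02 3.060e+01 2.308e+02 2.494e+02]
 [3.894e+02 7.550e+01 3.481e+02 7.550e+01]
 [2.645
[... 712 characters left out ...]
 1.210e+01]
 [2.862e+02 6.190e+01 2.856e+02 1.156e+02]
 [2.340e+02 4.300e+00 2.350e+02 2.680e+01]
 [3.928e+02 5.690e+01 3.692e+02 6.230e+01]
 [3.720e+02 6.870e+01 3.921e+02 6.610e+01]
 [2.608e+02 2.091e+02 2.563e+02 2.283e+02]
 [2.714e+02 1.605e+02 2.635e+02 1.979e+02]
 [3.210e+02 2.810e+01 3.221e+02 3.100e+00]
 [3.206e+02 2.800e+00 2.419e+02 2.500e+00]
 [3.687e+02 6.300e+01 3.507e+02 7.320e+01]
 [3.352e+02 2.434e+02 3.409e+02 2.241e+02]
 [3.393e+02 2.222e+02 3.455e+02 2.015e+02]
 [3.439e+02 1.996e+02 3.492e+02 1.809e+02]
 [3.616e+02 2.290e+01 3.826e+02 1.000e-01]
 [2.989e+02 2.019e+02 3.002e+02 1.418e+02]
 [2.805e+02 1.131e+02 2.815e+02 6.190e+01]
 [2.693e+02 9.060e+01 2.693e+02 1.119e+02]]
```

View pics/w5.png

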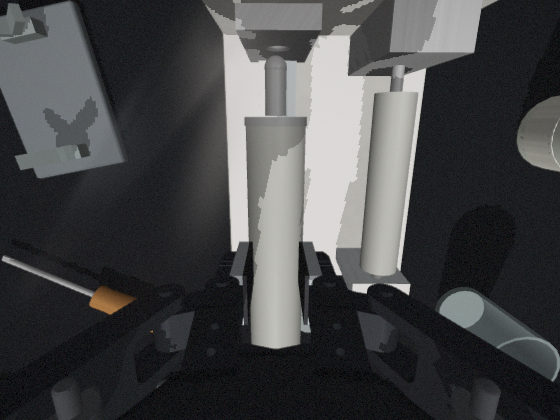

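The held plunger tip is at px (275,57). The drive plate's top front edge runs from px (235,29) to (321,30), which puts its face 112 mm ahead of the TCP and the plunger tip about 1 mm left of its centre. I check the settled pose before going lower.

```bash
cat > st.py <<'E'
from h import *
C=R.from_euler('z',107-90,degrees=True).as_matrix()
s=telemetry.observe(); print('t',s['clock'],'mix tcp mm',np.round(C.T@s['position']*1000,1),'yaw',round(s['tool_rot'][2],4),'F mix',np.round(C.T@s['force'],2),'M',np.round(C.T@s['moment'],2),'w',round(s['grip_width'],4),s['tool_rot'][:2])
E
python3 st.py
python3 - <<'E'
from h import *
C=R.from_euler('z',17,degrees=True).as_matrix()
s=dict(position=[.5263,.1328,.1395],tool_rot=[-3.1406,0,1.8718]); f=cams.grab_frame('wrist'); s2=telemetry.observe()
for uv in((235,29.5),(321,29.7)): print('plate top edge mix',np.round(C.T@atz(f,uv,.130,s)*1000,1))
for uv in((275,57),(275.4,117)): print('roller pts mix',np.round(C.T@atz(f,uv,.1587,s)*1000,1))
g=cv2.cvtColor(f['color'],cv2.COLOR_RGB2GRAY); L=cv2.createLineSegmentDetector().detect(g)[0][:,0]
print([np.round(l,1).tolist() for l in L if abs(l[0]-l[2])<4 and abs(l[1]-l[3])>12 and 225<l[0]<330 and max(l[1],l[3])<120 or abs(l[1]-l[3])<2 and max(l[1],l[3])<70 and 225<l[0]<330 and abs(l[0]-l[2])>40 ])
E
python3 st.py
```

```text
t 7.95 mix tcp mm [541.8 -30.3 140.3] yaw 1.8662 F mix [-0.41 -0.35 -2.93] M [-0.05  0.03  0.01] w 0.0226 [3.14150965e+00 9.34070692e-05]
plate top edge mix [520.4  84.8 130. ]
plate top edge mix [564.6  84.8 130. ]
roller pts mix [541.1  67.  158.7]
roller pts mix [541.4  41.7 158.7]
[[264.6000061035156, 114.4000015258789, 264.0, 63.099998474121094], [233.3000030517578, 0.6000000238418579, 233.8000030517578, 14.399999618530273], [286.29998779296875, 63.099998474121094, 285.6000061035156, 115.5999984741211], [240.60000610351562, 22.5, 320.6000061035156, 22.600000381469727], [320.5, 20.600000381469727, 320.8999938964844, 0.6000000238418579], [280.79998779296875, 113.0999984741211, 281.29998779296875, 61.900001525878906], [268.6000061035156, 64.4000015258789, 269.5, 111.9000015258789]]
t 8.0 mix tcp mm [541.9 -30.1 140.3] yaw 1.8665 F mix [ 0.43 -0.17 -1.99] M [-0.06  0.   -0.06] w 0.0224 [3.14145724e+00 5.69549720e-05]
```

Settled pose in mixer axes: plate face at about y 85 mm, plate centre at about x 542 mm, plunger 1.2 mm short sideways. I lower with the axis at 118 mm, which keeps the barrel clear above the bracket while still facing the flat plate, then feel towards the plate.

Request:
apply_moves([
  [0, 0.12, 1, 0],
  [0, 0.12, 2, 0],
  [0, 0.12, 3, 0],
  [0, 0.12, 4.2, 0],
  [0.3, 0.12, 4.2, 0],
  [0.6, 0.12, 4.2, 0],
  [0.9, 0.12, 4.2, 0],
  [1, 0.12, 4.2, 0],
  [1, 0.12, 4.2, 0],
  [1, 0.12, 4.2, 0],
])

```text
clock: 8.83
position: [0.5252, 0.1405, 0.0986]
tool_rot: [3.141, -0.0, 1.868]
force: [0.8, -0.7, -3.1]
grip_width: 0.0225
```

```bash
python3 st.py; python3 - <<'E'
from workcell import cams
cams.grab_frame('wrist')
E
python3 st.py
```

```text
t 8.8333 mix tcp mm [543.3 -19.1  98.6] yaw 1.8681 F mix [ 0.57 -0.91 -3.11] M [-0.02 -0.    0.08] w 0.0225 [ 3.14098021e+00 -7.26975356e-05]
t 8.8833 mix tcp mm [543.3 -19.3  98.5] yaw 1.8679 F mix [-1.01 -0.66 -1.8 ] M [-0.04  0.04  0.05] w 0.0228 [3.14105142e+00 2.09657361e-06]
```

Request:
apply_moves([
  [0.3, 0, 0, 0],
  [0.6, 0, 0, 0],
  [0.9, 0, 0, 0],
  [1.2, 0, 0, 0],
  [1.4, 0, 0, 0],
  [1.4, 0, 0, 0],
  [1.4, 0, 0, 0],
  [1.4, 0, 0, 0],
  [1.4, 0, 0, 0],
  [1.4, 0, 0, 0],
])

```text
clock: 9.72
position: [0.521, 0.1535, 0.0982]
tool_rot: [3.142, 0.0, 1.867]
force: [1.4, -2.6, -2.1]
grip_width: 0.0224
```

```bash
cat > fa.py <<'E'
from h import *
C=R.from_euler('z',17,degrees=True).as_matrix(); A=[]
for i in range(8):
    s=telemetry.observe(); A.append(np.r_[C.T@s['position']*1000,C.T@s['force'],C.T@s['moment']]); cams.grab_frame('wrist')
A=np.array(A); print('t',s['clock'],'tcp',A[:,:3].mean(0).round(2),'F',A[:,3:6].mean(0).round(2),'sd',A[:,3:6].std(0).round(2),'M',A[:,6:].mean(0).round(3),'yaw',s['tool_rot'][2].round(4))
E
python3 fa.py
```

```text
t 10.0667 tcp [543.14  -5.41  98.2 ] F [ 0.28 -2.28 -1.82] sd [0.52 0.41 0.56] M [-0.567 -0.013 -0.015] yaw 1.8677
```

The plunger is in contact: 2.3 N means about 3.7 mm compression, and vision gives 3.8 mm, so the two agree. Pushing on.

Request:
apply_moves([
  [0.2, 0, 0, 0],
  [0.4, 0, 0, 0],
  [0.6, 0, 0, 0],
  [0.8, 0, 0, 0],
  [1.0, 0, 0, 0],
  [1.2, 0, 0, 0],
  [1.2, 0, 0, 0],
  [1.2, 0, 0, 0],
  [1.2, 0, 0, 0],
  [1.2, 0, 0, 0],
])

```text
clock: 10.95
position: [0.5175, 0.1648, 0.0982]
tool_rot: [3.142, 0.001, 1.867]
force: [2.5, -6.8, -1.3]
grip_width: 0.0224
```

```bash
python3 fa.py; sed -i 's/w5.png/w6.png/' m.py; python3 m.py | head -12; python3 -c "
import cv2;a=cv2.imread('pics/w6.png');cv2.imwrite('pics/w6c.png',cv2.resize(a[0:260,180:440],(600,600),interpolation=cv2.INTER_CUBIC))"
```

```text
t 11.3 tcp [543.12   6.26  98.21] F [ 0.3  -7.06 -1.91] sd [0.38 0.31 0.69] M [-1.598e+00 -1.300e-02 -1.000e-03] yaw 1.8674
{'clock': np.float64(11.35), 'position': array([0.5175, 0.1648, 0.0982]), 'tool_rot': array([-3.1416e+00,  7.0000e-04,  1.8674e+00]), 'force': array([ 1.9135, -6.5212, -2.1899]), 'moment': array([-1.4926, -0.4931, -0.0184]), 'grip_width': np.float64(0.0227)}
pin_tip 0.55 [320.8 205.8] [[25.0, 22.7, -16.0], [25.9, 22.2, -19.0], [26.7, 21.7, -22.0], [28.2, 21.0, -27.0]]
plunger_tip 0.61 [277.1  91.6] [[79.9, 0.3, -16.0], [79.6, 0.3, -19.0], [79.4, 0.3, -22.0], [79.1, 0.2, -27.0]]
plunger_root 0.95 [276.8 114.6] [[69.7, 0.2, -16.0], [69.7, 0.1, -19.0], [69.6, 0.1, -22.0], [69.6, 0.1, -27.0]]
roller_center 0.84 [279.  242.9] [[4.6, 1.4, -16.0], [5.8, 1.3, -19.0], [7.1, 1.3, -22.0], [9.3, 1.2, -27.0]]
drive_face 0.72 [274.3 115.7] [0.4962 0.2307 0.085 ] mixaxes [0.542  0.0755 0.085 ]
front_place 0.35 [321.1 208.6] [0.5395 0.1868 0.085 ] mixaxes [0.5705 0.0209 0.085 ]
tcp mixaxes [0.5430986  0.00625784 0.09820994]
[[327.8  92.4 305.1 102.3]
 [355.1 115.8 358.   72. ]
 [247.9 239.4 245.1 126.8]
 [264.3 102.  241.8 101. ]
```

View pics/w6c.png

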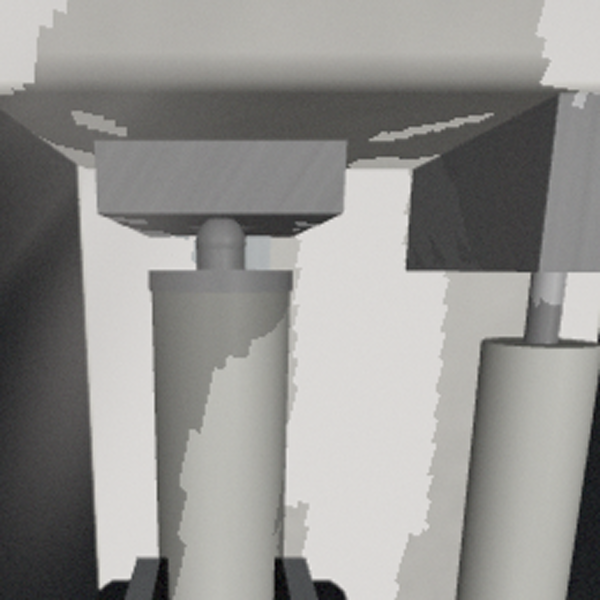

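The plunger bears on the flat of the plate. In the crop, the collar and the plate are both centred at x≈221, so it is aligned sideways. Compression is about 15.5 mm at 7.06 N. I add 2.6 mm, then check.

Request:
apply_moves([
  [0.1, 0, 0, 0],
  [0.2, 0, 0, 0],
  [0.26, 0, 0, 0],
  [0.26, 0, 0, 0],
  [0.26, 0, 0, 0],
  [0.26, 0, 0, 0],
  [0.26, 0, 0, 0],
  [0.26, 0, 0, 0],
  [0.26, 0, 0, 0],
  [0.26, 0, 0, 0],
])

```text
clock: 12.53
position: [0.5168, 0.1671, 0.0982]
tool_rot: [3.142, 0.001, 1.867]
force: [2.4, -8.1, -2.7]
grip_width: 0.0222
```

```bash
python3 fa.py
```

```text
t 12.8833 tcp [543.12   8.69  98.21] F [-0.13 -8.17 -2.06] sd [0.28 0.34 0.68] M [-1.822 -0.007  0.004] yaw 1.8673
```

Request:
apply_moves([
  [0, 0, 0.3, 0],
  [0, 0, 0.6, 0],
  [0, 0, 0.9, 0],
  [0, 0, 1.2, 0],
  [0, 0, 1.4, 0],
  [0, 0, 1.6, 0],
  [0, 0, 1.8, 0],
  [0, 0, 2.0, 0],
  [0, 0, 2.0, 0],
  [0, 0, 2.0, 0],
])

```text
clock: 13.77
position: [0.5171, 0.1671, 0.0783]
tool_rot: [3.141, 0.001, 1.867]
force: [2.3, -9.1, 1.4]
grip_width: 0.0226
```

```bash
python3 fa.py
```

```text
t 14.1167 tcp [543.36   8.65  78.39] F [ 0.07 -8.57  1.18] sd [0.46 0.42 0.31] M [-1.622 -0.027 -0.023] yaw 1.8671
```

The +3 N upward force acts at the plunger end, judging by the moment, so it is sliding friction and the pin is clear of the bracket. I continue down to the cup.

Request:
apply_moves([
  [0, 0, 0.2, 0],
  [0, 0, 0.4, 0],
  [0, 0, 0.6, 0],
  [0, 0, 0.8, 0],
  [0, 0, 1.0, 0],
  [0, 0, 1.15, 0],
  [0, 0, 1.25, 0],
  [0, 0, 1.25, 0],
  [0, 0, 1.25, 0],
  [0, 0, 1.25, 0],
])

```text
clock: 15.0
position: [0.5167, 0.1675, 0.0656]
tool_rot: [-3.141, 0.0, 1.868]
force: [1.3, -4.7, -2.4]
grip_width: 0.0227
```

```bash
python3 fa.py; sed -i 's/w6.png/w7.png/' m.py; python3 m.py | sed -n 2,6p; python3 -c "
import cv2;a=cv2.imread('pics/w7.png');cv2.imwrite('pics/w7c.png',cv2.resize(a[20:220,180:380],(600,600),interpolation=cv2.INTER_CUBIC))"
```

```text
t 15.35 tcp [543.06   9.16  65.64] F [-0.05 -5.52 -2.53] sd [0.48 0.64 0.41] M [-1.296  0.035  0.019] yaw 1.8676
plunger_root 0.96 [275.7 119.3] [[67.5, -0.4, -16.0], [67.6, -0.4, -19.0], [67.6, -0.4, -22.0], [67.6, -0.4, -27.0]]
roller_center 0.59 [276.3 245.7] [[3.0, -0.0, -16.0], [4.3, -0.0, -19.0], [5.6, -0.1, -22.0], [7.8, -0.1, -27.0]]
drive_face 0.71 [273.7 124.3] [0.4963 0.2296 0.085 ] mixaxes [0.5417 0.0745 0.085 ]
drive_face 0.45 [325.  220.6] [0.5348 0.1921 0.085 ] mixaxes [0.5676 0.0273 0.085 ]
tcp mixaxes [0.54303615 0.0091426  0.06563101]
```

View pics/w7c.png

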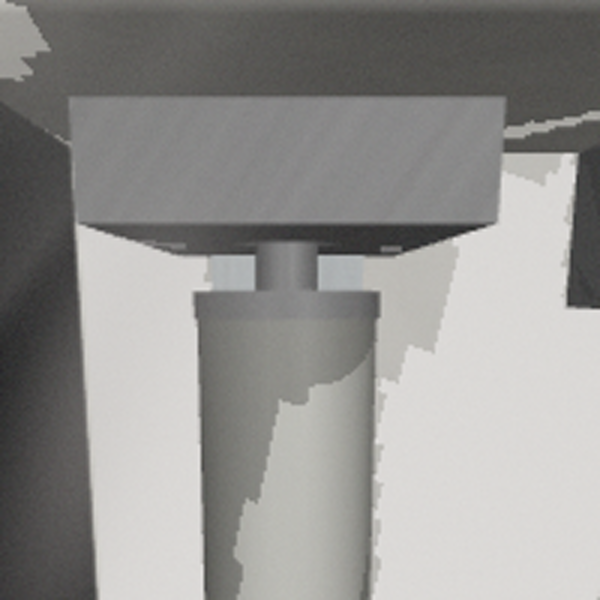

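The plunger has dropped into the cup. Its rounded tip is hidden in the plate at crop px (287,240), and the force fell to 5.5 N as expected. I back off towards the bracket.

Request:
apply_moves([
  [-0.1, 0, 0, 0],
  [-0.2, 0, 0, 0],
  [-0.3, 0, 0, 0],
  [-0.4, 0, 0, 0],
  [-0.5, 0, 0, 0],
  [-0.6, 0, 0, 0],
  [-0.7, 0, 0, 0],
  [-0.7, 0, 0, 0],
  [-0.7, 0, 0, 0],
  [-0.7, 0, 0, 0],
])

```text
clock: 16.58
position: [0.5187, 0.1611, 0.0657]
tool_rot: [-3.142, -0.0, 1.868]
force: [0.6, -2.7, -2.9]
grip_width: 0.0225
```

```bash
python3 fa.py
```

```text
t 16.9333 tcp [543.13   2.37  65.69] F [-0.3  -2.63 -2.21] sd [0.49 0.44 0.4 ] M [-0.692  0.079  0.056] yaw 1.8678
```

Request:
apply_moves([
  [-0.1, 0, 0, 0],
  [-0.18, 0, 0, 0],
  [-0.23, 0, 0, 0],
  [-0.23, 0, 0, 0],
  [-0.23, 0, 0, 0],
  [-0.23, 0, 0, 0],
  [-0.23, 0, 0, 0],
  [-0.23, 0, 0, 0],
  [-0.23, 0, 0, 0],
  [-0.23, 0, 0, 0],
])

```text
clock: 17.82
position: [0.5194, 0.1588, 0.0657]
tool_rot: [-3.142, 0.0, 1.868]
force: [-0.4, -1.7, -1.6]
grip_width: 0.0229
```

```bash
python3 fa.py
```

```text
t 18.1667 tcp [543.13   0.    65.69] F [-0.62 -1.76 -2.64] sd [0.32 0.37 0.5 ] M [-0.468  0.097  0.037] yaw 1.8677
```

The pin is in to about the floor (1.8 N, about 2.4 mm compression). I release.

Request:
apply_moves([
  [0, 0, 0, 0],
  [0, 0, 0, 0],
  [0, 0, 0, 0],
  [0, 0, 0, 0],
  [0, 0, 0, 0],
  [0, 0, 0, 0],
  [0, 0, 0, 0],
  [0, 0, 0, 0],
  [0, 0, 0, 0],
  [0, 0, 0, 0],
], claw=0.3)

```text
clock: 19.05
position: [0.5194, 0.1588, 0.0657]
tool_rot: [-3.142, 0.0, 1.868]
force: [-0.3, -0.5, 0.5]
grip_width: 0.06
```

Request:
apply_moves([
  [0, 0, -1, 0],
  [0, 0, -2, 0],
  [0, 0, -4, 0],
  [0, 0, -7, 0],
  [0, 0, -10, 0],
  [0, 0, -13, 0],
  [0, 0, -14, 0],
  [0, 0, -14, 0],
  [0, 0, -14, 0],
  [0, 0, -14, 0],
])

```text
clock: 19.88
position: [0.519, 0.1588, 0.2052]
tool_rot: [-3.141, 0.0, 1.868]
force: [0.0, -0.3, 0.7]
grip_width: 0.0595
```

```bash
python3 st.py; sed -i 's/w7.png/w8.png/' m.py; python3 m.py >/dev/null; python3 - <<'E'
from h import *
C=R.from_euler('z',17,degrees=True).as_matrix()
f=cams.grab_frame('top'); save(f,'t8.png')
s=telemetry.observe(); f=cams.grab_frame('wrist')
for n in('pin_tip','plunger_tip','plunger_root','roller_center','drive_face','bracket_cup'):
    for r in cams.pinpoint('wrist',n)[:2]: print(n,round(r['score'],2),np.round(r['uv']),np.round(C.T@atz(f,r['uv'],.085,s)*1000,1))
E
```

```text
t 19.8833 mix tcp mm [5.427e+02 1.000e-01 2.052e+02] yaw 1.8679 F mix [-0.07 -0.31  0.66] M [-0.01 -0.08  0.02] w 0.0595 [-3.14077011e+00  2.08874932e-05]
pin_tip 0.65 [276. 263.] [543.6 -76.1  85. ]
plunger_tip 0.46 [272.  91.] [539.2  90.6  85. ]
plunger_root 0.91 [278. 119.] [544.5  66.6  85. ]
plunger_root 0.22 [498. 152.] [748.7  36.6  85. ]
roller_center 0.73 [276. 185.] [542.6   5.5  85. ]
drive_face 0.87 [275. 111.] [542.4  73.1  85. ]
bracket_cup 0.89 [276. 265.] [543.4 -78.2  85. ]
bracket_cup 0.59 [310. 177.] [575.7  13.7  85. ]
```

View pics/w8.png

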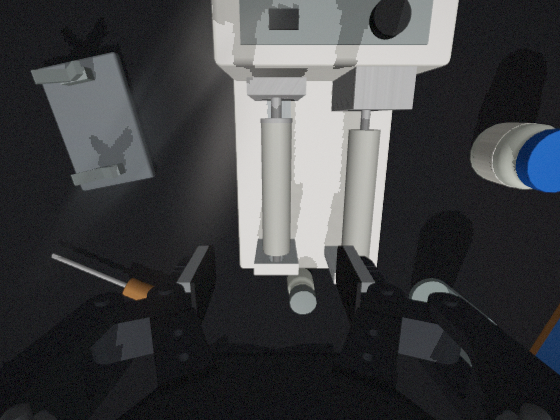

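The roller hangs straight between the plates. The plunger enters the drive plate at px (276,98), the pin enters the bracket at (276,258), and the gripper is clear above. Handing in.

```bash
python3 -c "
from workcell import workorder; print(workorder.job_done())"
```

```text
the job is handed in; nothing more can be done
None
```

The roller is fitted in the front place of the mixer, let go, and the job is handed in at about 20 s of the 58 s allowed. No verdict came back, so the judged tolerances (5 mm sideways and in height, 165.5 mm between tips) are not confirmed.

- **Picking up:** I took the grey roller from the far cradle and left the green look-alike and the empty near cradle alone.
- **Finding the frame:** I felt for the drive plate with the plunger. Contact came at about 2.3 N (3.7 mm compression), which agreed with the camera's 3.8 mm.
- **Fitting:** I pressed to about 18 mm, with a highest averaged force of 8.6 N and a single reading of up to about 9.4 N. Then I lowered the roller until the plunger sprang into the drive cup, where the force fell to 5.5 N. I eased back until the pin was near its floor at 1.8 N (about 2.4 mm in) and let go.

**Last checks:** The force went to about zero on release. The wrist picture shows the roller straight between the plates with both ends in their cups, and the gripper is about 14 cm higher, clear of everything. The screwdriver, small jar and beaker, which were in view, looked undisturbed.

**Disagreements:** The detected plunger tip read about 3 mm off sideways with a low score (0.46), and I put that down to the tip being hidden in the cup. The grip opening read 22.6 mm on the 28 mm barrel, probably the rubber giving, and the roller did not slip.

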